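Lock the dough roller's crank with its hitch pin

TASK

Take the red-topped hitch pin out of its wooden rest and push it fully home, down through the cross hole in the dough roller's crank shaft, with its loop pointing out past the free end of the shaft and still open. Then press the sprung loop down over the shaft end until it snaps shut under the shaft, and let go. Feel for the hole and do not force anything, and leave the jar, the spice jar and the mug where they stand.

Things in the scene. Friction and masses are not known exactly. Their poses are not given: they have to be found in the camera images.
- roller: hand-cranked dough roller with red end plates, fixed to the worktop, 150 x 130 x 138 mm without shaft. Origin: centre of its underside; z up. A square steel crank shaft (22 x 22 mm, axis 115 mm above the worktop) sticks out level towards the roller's own -x. Its nearer red end plate (135 mm high) faces -x, 65 mm in front of the origin.
- hole (a point): mouth of the shaft's upright through hole (11.5 mm wide, 0.8 mm chamfer): centre, on the shaft's top face, 126 mm above the worktop, 112 mm in front of the roller's origin - as it would be with the shaft slid fully in. The shaft really stands stiffly 4 to 24 mm farther out, along the roller's -x; how far is not measured here, so the hole must be felt for. Height and middle line are true.
- shaft_end (a point): centre of the shaft's free end face with the shaft slid fully in; it lies 14 mm in front of the hole and stands out by the same unmeasured 4 to 24 mm. Inside the hole, 11 mm below its mouth on the roller's side, a sprung ball rubs on the pin: pushing past it takes about 5 to 12 N, more if the pin stands off-centre towards the ball; the pin then stays where it is left.
- hub (a point): centre of the front face of the crank hub, a steel collar 38 mm wide and 20 mm long on the shaft, which reaches from here back towards the roller; its crank hangs down 82 mm to the roller's +y side and ends in a black knob that points to the front
- rest: wooden rest fixed to the worktop, 70 x 70 x 45 mm on a 78 mm foot, with a 12 mm upright hole, 40 mm deep, in which the pin stands. Origin: centre of its underside; z up.
- pin: hitch pin, about 60 g. Origin: on its axis, at the underside of a round steel collar 16 mm wide that seats on the shaft's top face; z up along the pin; the loop points to the pin's -x. The steel shank, 9 mm thick, reaches 33 mm below the origin; its blunt end has only a 0.7 mm chamfer. Above the collar a 14 mm square steel neck, then the red grip.
- grip (a point): centre of the pin's red grip, 26 mm above the pin's origin. The grip is 18 mm (pin's x) by 14 mm (pin's y) and reaches from 14 to 38 mm above the pin's origin; hold it across its flat y faces, with the fingertips no lower than 14 mm above the origin, clear of the loop's side wires.
- pin_loop (a joint): angle of the pin's wire loop, rad, about an axis along the pin's y, 8 mm above its origin. 0: open, pointing to the pin's -x and 12 degrees upward. It grows as the loop swings down to 1.745, shut (round the shaft, bar underneath). An over-centre spring pushes it open below 0.65 and snaps it shut beyond; leaving open takes about 3 N down on the bar, less and less towards 0.65.
- loop_bar (a point): middle of the loop's end bar, 45 mm from the loop's turning axis. The bar is of 5 mm wire and about 20 mm long along the pin's y, then slants to two side wires 36 mm apart (centre to centre).
- jam: jam jar with green lid, 63 x 63 x 104 mm, loose; origin: centre of its underside
- spice: slim spice jar with yellow-brown lid, 42 x 42 x 106 mm, loose; origin: centre of its underside
- mug: pale dotted mug with handle, 85 x 111 x 86 mm, loose; origin: centre of its underside

How it is judged:
By the outcome, as a careful person would: the job done as asked, in the order asked, and still so for the second after the job is handed in, with the robot touching nothing.
It also fails if it takes over 67 s, if anything falls off the work surface, if the arm or the gripper's body presses on something with over 40 N, if the wrist force passes 120 N, or if a joint passes its speed limit or range.

ROBOT

A 6-joint arm with a two-finger parallel gripper is mounted at the origin on a cart in front of the work surface, level with it; the furniture and walls round the work are solid. World frame = base frame: x ahead of the robot, y to its left, z up, the work surface at z = 0. Lengths are in mm, angles in rad, forces in N, time in s.
With the tool pointing down it reaches from about 275 to 1000 mm from the base axis. Payload 8.4 kg.
Tool frame: the origin (TCP) lies on the centre line of the jaws, within the pads' length; the fingertips stand r.tip_reach ahead of it and the grasp point (between the pads) lies 11 mm behind it (r.tip_reach is the distance from the TCP to the fingertips, in mm); z points along the fingers, y is the line along which they close (so a half turn about z gives the same grasp; the last joint's range is limited). The gripper opens to 85 mm and grips with 20 to 120 N. Pads are 22 mm wide; open, the fingers measure 114 mm over their backs; the gripper's body (76 mm by 85 mm) begins 54 mm behind the grasp point. The pads swing forward as they close: fully open they stand 13 mm farther back than shut.
Start: joints at [-1.173, 0.353, 1.633, -0, 1.155, -0.002], TCP at [243.27, -575.715, 215.981] pointing down, gripper open.
Joint ranges: [-2.63, 2.63], [-0.92, 2.1], [0.06, 2.66], [-1.3, 4.44], [0, 2.69], [-3.02, 3.02]. Speed limits (rad/s): [2.22, 2.22, 2.79, 3.14, 3.14, 3.14].

INTERFACE

Orientations are given as [roll, pitch, yaw] about the fixed x, y, z axes, in that order (R = Rz(yaw) Ry(pitch) Rx(roll)).
In Python, from rig import r gives the robot as it stands.
- The arm moves only by the tool carry_out, never from a script. Its argument "targets" is a list of rows, each an object with "dp": the shift along the tool's x, y, z in mm, a list of three; "yaw": the turn about the tool's z in degrees. A call has 1 to 12 rows; each row is the pose to reach, as a shift and turn from the pose commanded when the call began, along the tool's axes at that moment; what a row does not reach only later rows make up. A row lasts 1/8 s, in which the tool goes at most 62.5 mm and 10.7 degrees, less where a joint would pass 70% of its speed; a pose out of reach is approached as far as the arm can. A call with a gripper value outside its range is refused whole. "fingers" is the opening, from -1 (shut) to 1 (fully open), so that 0 is half open, set as the call begins (left out, the last holds). The fingers move at their own pace and stop on an object; "grip_force" is the grip in N (left out, the last holds). Time passes only in rows, so rows that repeat a pose let the fingers close. It gives the time, the measured TCP pose, the force, the opening and the grip force at its end, in the units of the state.
- r.sense(): the state, without advancing time (a new reading comes with each control period).
- r.grab_frame(name): name is "side" or "top"; returns the picture (420x560x3 uint8, red, green, blue); there is no depth.
- r.get_calibration(name): a dict with "fx", "fy", "cx", "cy" (pixels), "dist_coeffs" ([k1, k2, p1, p2, k3] as OpenCV has them; the pictures are not rectified), "rvec" (rotation vector, rad) and "tvec" (3), from world to camera coordinates, as OpenCV has them. Camera axes: x right, y down, z forward; pixel columns grow to the right and rows downward; lengths in mm; the calibration is good to about 2 mm. A picture is of the moment at which its call begins. get_calibration takes no time and is no camera call.
- r.sign_off(): hands the job in; it is judged then, once.
The state is a dict: "clock": time; "qpos": joint angles; "qvel": joint speeds; "joint_efforts": joint torques, N m; "eef_pos": TCP position; "tcp_rot": TCP orientation; "contact_force": force on the tool from outside, world axes, zero at the start; "wrist_torque": the same for the moment, N m; "opening": opening from 0.0 (shut) to 1.0 (fully open); "grasp_force": force on a finger pad.
Only numpy, scipy, OpenCV 4.12 (cv2) and the standard library are available. Lean on these libraries where they do the work, as an engineer would, in place of code of your own. Each camera call takes 0.05 s, during which the arm holds its last target. There are 200 camera calls.

## Working session

There is one attempt and no reset: what is moved stays moved. The work goes in short steps, Python scripts to look and compute and a tool call to move; the robot and the scene stay as the last step left them, time stands still between calls to the robot, and variables do not carry over. Pictures are saved under pics/ and viewed, at most 10 in all, crops included, and the job is handed in when it is done.

Besides the shell and the picture viewer there is one more tool, called after "Request:" as a command line: name --argument value ..., lists and objects as JSON in quotes. carry_out: Moves the arm, as the interface text tells. Its arguments: {"type":"object","properties":{"targets":{"type":"array","items":{"type":"object","properties":{"dp":{"type":"array","items":{"type":"number"}},"yaw":{"type":"number"}}}},"fingers":{"type":"number"},"grip_force":{"type":"number"}},"required":["targets"]}

```bash
mkdir -p pics; ls
python3 - <<'E'
from rig import r
import cv2
print(r.sense(), r.tip_reach)
for n in("side","top"):
    im=r.grab_frame(n); cv2.imwrite(f"pics/{n}0.png",im[:,:,::-1]); print(r.get_calibration(n))
E
```

```text
pics
{'clock': 0.0, 'qpos': array([-1.17344594e+00,  3.53661013e-01,  1.63414511e+00, -3.09507006e-06,
        1.15519401e+00, -2.39847842e-03]), 'qvel': array([ 0.00185272, -0.00049025, -0.00110002,  0.00066504, -0.00128487,
       -0.00096097]), 'joint_efforts': array([ 3.48912545e-04, -6.05249977e+01, -3.42056680e+01,  7.31253658e-05,
        9.49096080e-03,  2.58540155e-06]), 'eef_pos': array([ 243.04716353, -575.2604034 ,  215.24896255]), 'tcp_rot': array([-3.14018516e+00, -5.45994451e-07,  3.99750112e-01]), 'contact_force': array([ 0.5945638 , -0.01089848,  0.49751381]), 'wrist_torque': array([-0.0314206 ,  0.0140718 ,  0.02553755]), 'grasp_force': 0.0, 'opening': 1.0023056815450713} 8.0
{'fx': 412.9257143533232, 'fy': 412.9257143533232, 'cx': 276.70731225944235, 'cy': 209.2757770967121, 'dist_coeffs': array([-0.07402709,  0.        ,  0.        ,  0.        ,  0.        ]), 'rvec': array([ 2.28380496, -0.10374997,  0.04268963]), 'tvec': array([-534.18341174,   -2.24450957, 1021.36838308])}
{'fx': 531.3504142357503, 'fy': 531.3504142357503, 'cx': 280.49514318373355, 'cy': 211.37474514729863, 'dist_coeffs': array([-0.08234326,  0.        ,  0.        ,  0.        ,  0.        ]), 'rvec': array([ 2.20105917, -2.14384949,  0.1269631 ]), 'tvec': array([-167.17129192,  530.64464002, 1066.02455785])}
```

View pics/side0.png

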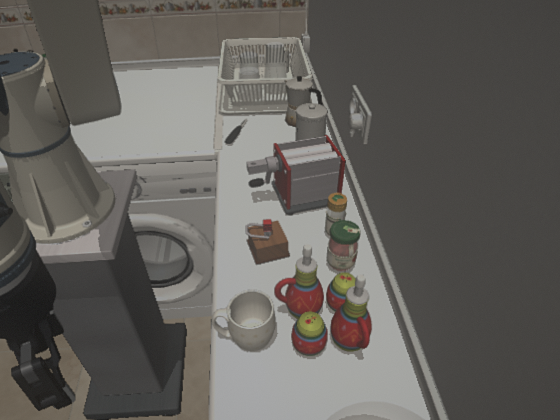

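View pics/top0.png

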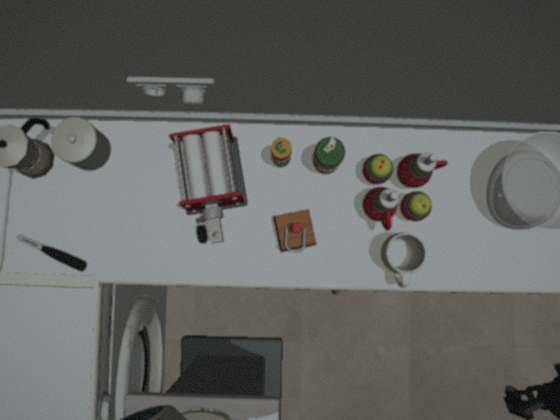

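The side view shows the rest with the pin at about (267,235), and the roller at (310,170) with its shaft pointing left. In the top view the pin is at (294,229), the shaft end at about (212,240) and the mug at (403,250).

```bash
cat > h.py <<'E'
import cv2, numpy as np
from rig import r
def cal(n):
    c=r.get_calibration(n); K=np.array([[c['fx'],0,c['cx']],[0,c['fy'],c['cy']],[0,0,1]])
    return K,np.array(c['dist_coeffs']),np.array(c['rvec']),np.array(c['tvec'])
def ray(n,uv):
    K,d,rv,t=cal(n); R=cv2.Rodrigues(rv)[0]
    p=cv2.undistortPoints(np.array([[uv]],float),K,d)[0,0]
    v=R.T@np.array([p[0],p[1],1]); return -R.T@t, v/np.linalg.norm(v)
def plane(n,uv,z):
    o,v=ray(n,uv); return o+v*(z-o[2])/v[2]
def two(uvs,uvt):
    a,u=ray("side",uvs); b,v=ray("top",uvt)
    s=np.linalg.lstsq(np.c_[u,-v],b-a,rcond=None)[0]
    p,q=a+s[0]*u,b+s[1]*v; return (p+q)/2,np.linalg.norm(p-q)
def proj(n,P):
    K,d,rv,t=cal(n); return cv2.projectPoints(np.array(P,float).reshape(-1,3),rv,t,K,d)[0][:,0]
def crop(n,f,x0,y0,x1,y1,k):
    im=cv2.imread(f); cv2.imwrite(n,cv2.resize(im[y0:y1,x0:x1],None,fx=k,fy=k,interpolation=cv2.INTER_CUBIC))
E
python3 - <<'E'
from h import *
a=cv2.resize(cv2.imread("pics/top0.png")[115:265,160:330],None,fx=4.6,fy=4,interpolation=cv2.INTER_CUBIC)
crop("pics/tc.png","pics/top0.png",165,115,325,265,4)
crop("pics/sc.png","pics/side0.png",235,125,365,275,4)
for n in("side","top"):
    im=cv2.imread(f"pics/{n}0.png"); hsv=cv2.cvtColor(im,cv2.COLOR_BGR2HSV)
    m=cv2.inRange(hsv,(0,140,60),(6,255,255))|cv2.inRange(hsv,(172,140,60),(180,255,255))
    k,l,s,c=cv2.connectedComponentsWithStats(m)
    print(n,[(s[i].tolist(),c[i].round(1).tolist()) for i in range(1,k) if s[i,4]>15])
E
```

```text
side [([327, 137, 18, 24, 48], [335.6, 149.1]), ([264, 220, 7, 4, 28], [267.0, 221.5]), ([278, 279, 17, 6, 39], [286.4, 280.6]), ([296, 287, 25, 24, 289], [307.2, 298.5]), ([335, 298, 10, 7, 42], [339.1, 301.0]), ([338, 316, 21, 27, 275], [349.0, 330.3]), ([359, 317, 11, 27, 107], [365.1, 327.9]), ([302, 341, 18, 7, 63], [310.4, 344.1])]
top [([170, 126, 59, 12, 141], [199.9, 130.9]), ([404, 155, 9, 9, 20], [408.1, 159.0]), ([437, 161, 9, 6, 37], [440.5, 163.3]), ([401, 165, 29, 21, 230], [412.2, 177.8]), ([370, 179, 11, 4, 24], [374.6, 180.8]), ([180, 192, 61, 14, 227], [210.6, 198.4]), ([365, 199, 30, 30, 279], [378.8, 213.6]), ([403, 205, 8, 13, 28], [405.6, 211.9]), ([292, 223, 8, 10, 73], [295.5, 227.5])]
```

View pics/tc.png

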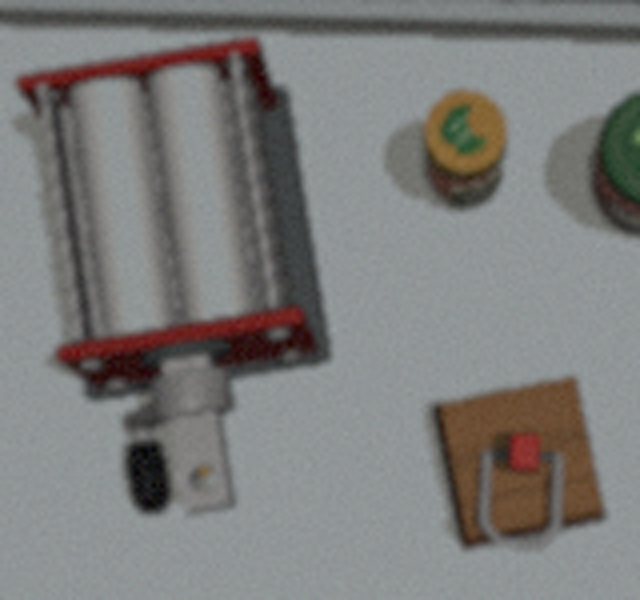

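View pics/sc.png

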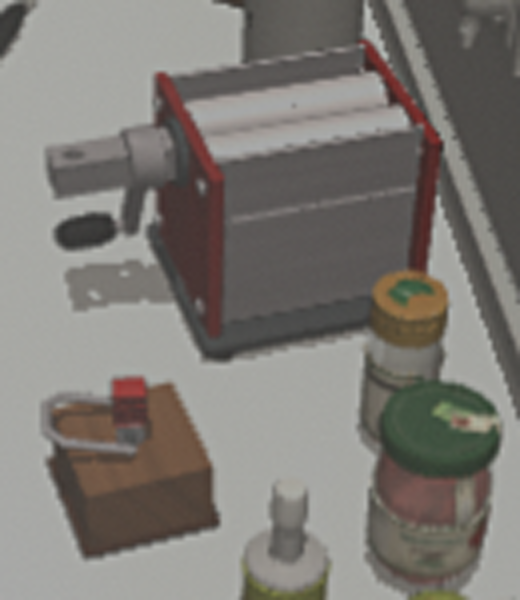

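The top crop shows the cross hole at (202,476), giving full-image (215.1,233.6). The pin's red grip is at (525,452), giving (296,228), with its loop pointing down the picture. The side crop shows the hole at (74,155), giving (253,163.3).

Run:
```python
from h import *
np.set_printoptions(precision=1,suppress=True)
T=lambda x,y:((x+.5)/4-.5+165,(y+.5)/4-.5+115)
S=lambda x,y:((x+.5)/4-.5+235,(y+.5)/4-.5+125)
print("hole top/side/two",plane("top",T(202,476),126),plane("side",S(74,155),126),two(S(74,155),T(202,476)))
a=plane("top",T(58,353),135);b=plane("top",T(302,312),135);print("near plate corners",a,b,np.linalg.norm(a-b),np.degrees(np.arctan2(*(a-b)[[1,0]])))
a=plane("top",T(20,80),135);b2=plane("top",T(258,42),135);print("far",a,b2,np.degrees(np.arctan2(*(a-b2)[[1,0]])))
print("shaft end corners",plane("top",T(190,514),126),plane("top",T(234,507),126), "right edge",plane("top",T(222,420),126))
print("shaft end side",plane("side",S(47,150),126),plane("side",S(54,170),126))
print("rest corners top",[plane("top",T(*p),45) for p in((437,405),(575,379),(605,516),(468,547))])
print("rest corners side",[plane("side",S(*p),45) for p in((170,385),(212,465),(83,497))])
print("grip top",plane("top",T(524,450),83), "side",plane("side",S(128,383),83))
for z in (71,83): print(z,two((267,221.5),(295.5,227.5)))
print("loop bar", plane("top",T(525,541),45+8+45*np.sin(.21)))
print("loop wires at pin",plane("top",T(487,456),53),plane("top",T(559,456),53))
print("spice",plane("top",T(466,134),106),"jam",plane("top",(329,153),104),"mug",plane("top",(403,250),86),"knob",plane("top",T(150,477),34),plane("side",S(85,230),34))
```

```text
hole top/side/two [479.5 -31.1 126. ] [479.5 -32.8 126. ] (array([479.6, -31. , 124.7]), np.float64(0.002308817597006543))
near plate corners [534.5  37.3 135. ] [556.8 -75.8 135. ] 115.3073668405611 101.15990327339081
far [664.1  61.6 135. ] [685.4 -50.5 135. ] 100.7498599176877
shaft end corners [461.6 -26.2 126. ] [465.4 -46.6 126. ] right edge [506.  -39.5 126. ]
shaft end side [464.3 -26.3 126. ] [467.6 -46.6 126. ]
rest corners top [array([ 523.6, -139.8,   45. ]), array([ 538.8, -209.5,   45. ]), array([ 469.6, -226.1,   45. ]), array([ 452.2, -157.3,   45. ])]
rest corners side [array([ 524.5, -144. ,   45. ]), array([ 541. , -208.1,   45. ]), array([ 472., -225.,   45.])]
grip top [ 499.  -182.9   83. ] side [ 499.2 -181.6   83. ]
71 (array([ 499.2, -182.8,   80.8]), np.float64(1.410763787356856))
83 (array([ 499.2, -182.8,   80.8]), np.float64(1.410763787356856))
loop bar [ 455.4 -185.3   62.4]
loop wires at pin [ 497.8 -165.6   53. ] [ 498.8 -201.8   53. ]
spice [ 650.2 -150.4  106. ] jam [ 643.7 -243.9  104. ] mug [ 459.5 -393.7   86. ] knob [483.8   5.7  34. ] [485.1  17.1  34. ]
```

```bash
cat >> h.py <<'E'
from scipy.spatial.transform import Rotation as Ro
def to(P,yaw):
    s=r.sense(); M=Ro.from_euler('xyz',s['tcp_rot'])
    d=M.inv().apply(np.array(P)-s['eef_pos']); y=np.degrees(s['tcp_rot'][2])
    print("at",s['eef_pos'].round(2),"yaw",round(y,2),"| dp",d.round(2),"turn",round(y-yaw,2),"F",s['contact_force'].round(1),"open",round(s['opening'],3),"t",round(s['clock'],2),"q6",s['qpos'][5].round(2))
E
python3 -c "
from h import *
to((499,-182.5,150),2.5)"
```

```text
at [ 243.09 -575.29  215.3 ] yaw 22.91 | dp [ 388.62 -262.12   65.63] turn 20.41 F [-0.3  0.4 -0.1] open 1.003 t 0.1 q6 -0.0
```

Request:
carry_out --targets '[{"dp": [40, -27, 0], "yaw": 2}, {"dp": [80, -54, 0], "yaw": 5}, {"dp": [120, -81, 0], "yaw": 8}, {"dp": [160, -108, 0], "yaw": 11}, {"dp": [200, -135, 0], "yaw": 14}, {"dp": [240, -162, 0], "yaw": 17}, {"dp": [280, -189, 0], "yaw": 20.4}, {"dp": [320, -216, 0], "yaw": 20.4}, {"dp": [355, -240, 10], "yaw": 20.4}, {"dp": [388.6, -262.1, 30], "yaw": 20.4}, {"dp": [388.6, -262.1, 65], "yaw": 20.4}, {"dp": [388.6, -262.1, 65], "yaw": 20.4}]' --fingers 0.2 --grip_force 60

```text
clock: 1.6
eef_pos: [497.3, -181.9, 148.7]
tcp_rot: [-3.14, 0.005, 0.045]
contact_force: [-0.4, -0.4, -0.1]
opening: 0.6
grasp_force: 0.0
```

```bash
python3 -c "
from h import *
to((499,-182.5,68.5),2.5)
im=r.grab_frame('top')[:,:,::-1]; cv2.imwrite('pics/t1.png',cv2.resize(im[150:300,200:380],None,fx=4,fy=4,interpolation=cv2.INTER_CUBIC))"
```

```text
at [ 497.32 -181.85  148.74] yaw 2.57 | dp [ 2.06  0.89 80.23] turn 0.07 F [-0.4 -0.4 -0.1] open 0.6 t 1.6 q6 1.17
```

Request:
carry_out --targets '[{"dp": [2, 0.9, 25], "yaw": 0}, {"dp": [2, 0.9, 50], "yaw": 0}, {"dp": [2, 0.9, 65], "yaw": 0}, {"dp": [2, 0.9, 72], "yaw": 0}, {"dp": [2, 0.9, 72], "yaw": 0}, {"dp": [2, 0.9, 72], "yaw": 0}]'

```text
clock: 2.4
eef_pos: [501.8, -184.1, 79.8]
tcp_rot: [3.141, -0.001, 0.044]
contact_force: [0.5, -0.2, 0.3]
opening: 0.598
grasp_force: 0.0
```

```bash
python3 -c "
from h import *
to((499,-182.5,68.5),2.5)
im=r.grab_frame('side')[:,:,::-1]; cv2.imwrite('pics/s2.png',cv2.resize(im[150:280,200:330],None,fx=4.5,fy=4.5,interpolation=cv2.INTER_CUBIC))"
```

```text
at [ 501.79 -184.1    79.79] yaw 2.5 | dp [-2.73 -1.73 11.29] turn 0.0 F [ 0.5 -0.2  0.3] open 0.598 t 2.4 q6 1.17
```

View pics/s2.png

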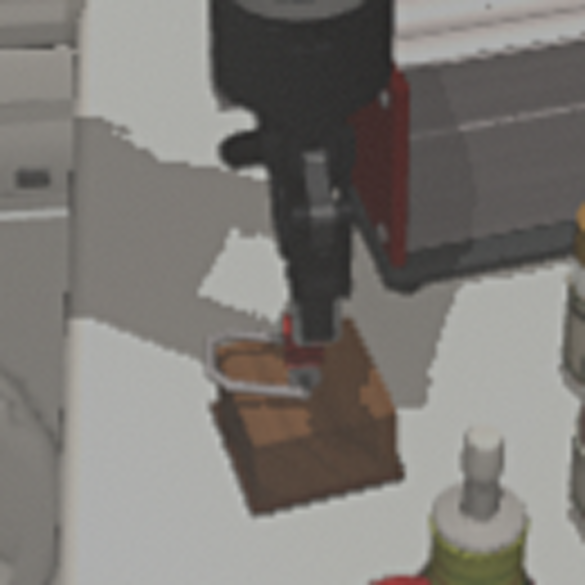

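The fingers straddle the red grip (about (305,350) in the crop) and need to go back about 3 mm in x.

Request:
carry_out --targets '[{"dp": [-2.7, -1.7, 5], "yaw": 0}, {"dp": [-2.7, -1.7, 10], "yaw": 0}, {"dp": [-2.7, -1.7, 11], "yaw": 0}, {"dp": [-2.7, -1.7, 11], "yaw": 0}, {"dp": [-2.7, -1.7, 11], "yaw": 0}, {"dp": [-2.7, -1.7, 11], "yaw": 0}]'

```text
clock: 3.2
eef_pos: [498.6, -182.3, 68.1]
tcp_rot: [3.142, -0.0, 0.044]
contact_force: [0.5, 0.6, -0.4]
opening: 0.602
grasp_force: 0.0
```

```bash
python3 -c "
from h import *
to((499,-182.5,68.5),2.5)"
```

```text
at [ 498.58 -182.3    68.08] yaw 2.51 | dp [ 0.41  0.22 -0.42] turn 0.01 F [ 0.5  0.6 -0.4] open 0.602 t 3.2 q6 1.17
```

Tips at z≈60, good. Closing.

Request:
carry_out --targets '[{"dp": [0.4, 0.2, -0.5], "yaw": 0}, {"dp": [0.4, 0.2, -0.5], "yaw": 0}, {"dp": [0.4, 0.2, -0.5], "yaw": 0}, {"dp": [0.4, 0.2, -0.5], "yaw": 0}, {"dp": [0.4, 0.2, -0.5], "yaw": 0}, {"dp": [0.4, 0.2, -0.5], "yaw": 0}, {"dp": [0.4, 0.2, -0.5], "yaw": 0}, {"dp": [0.4, 0.2, -0.5], "yaw": 0}]' --fingers -1 --grip_force 60

```text
clock: 4.2
eef_pos: [498.8, -182.4, 68.5]
tcp_rot: [-3.142, 0.0, 0.044]
contact_force: [-0.5, -0.1, -0.1]
opening: -0.0
grasp_force: 0.0
```

```bash
python3 -c "
from h import *
s=r.sense(); print(s['grasp_force'],s['wrist_torque'])
to((499,-182.5,68.5),2.5)"
```

```text
0.0 [ 0.04104649 -0.01636913  0.0205254 ]
at [ 498.83 -182.43   68.45] yaw 2.51 | dp [ 0.16  0.08 -0.05] turn 0.01 F [-0.5 -0.1 -0.1] open -0.0 t 4.2 q6 1.17
```

Fully shut with no grip force, so the grasp missed. I'll look.

```bash
python3 -c "
from h import *
f=lambda n,a,b,c,d: cv2.resize(r.grab_frame(n)[b:d,a:c,::-1],(400,400),interpolation=cv2.INTER_CUBIC)
cv2.imwrite('pics/b3.png',np.hstack([f('side',220,180,320,280),f('top',250,180,350,280)]))"
```

```text
(no output)
```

View pics/b3.png

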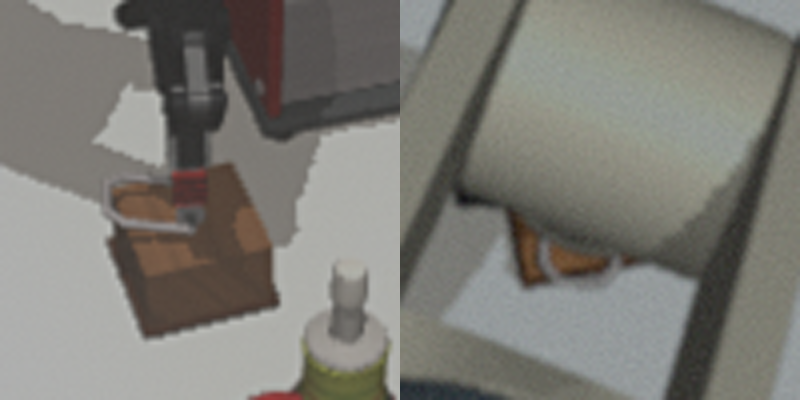

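```bash
python3 -c "
from h import *
for z in (60,68,79,83,90,100): print(z,proj('side',(498.8,-182.4,z)))
for z in (45,59,83): print('grip',z,proj('side',[(490,-190,z),(508,-190,z),(490,-175,z),(508,-175,z)]).round(1).tolist())
print(r.tip_reach)
im=r.grab_frame('side'); cv2.imwrite('pics/s4.png',im[:,:,::-1])
print(im[205:240:1,267].tolist())
"
```

```text
60 [[266.67765093 228.61973236]]
68 [[266.60419444 225.87703741]]
79 [[266.50183823 222.05098718]]
83 [[266.4642236  220.64369885]]
90 [[266.39788514 218.16009869]]
100 [[266.30196866 214.56539744]]
grip 45 [[263.0, 236.4], [271.4, 235.9], [262.5, 231.6], [270.8, 231.0]]
grip 59 [[262.8, 231.7], [271.3, 231.2], [262.3, 226.8], [270.7, 226.3]]
grip 83 [[262.5, 223.4], [271.1, 222.8], [262.0, 218.5], [270.6, 218.0]]
8.0
[[82, 81, 80], [68, 67, 68], [61, 59, 59], [56, 56, 54], [53, 52, 52], [51, 50, 49], [53, 52, 50], [53, 52, 51], [53, 52, 52], [53, 51, 52], [52, 50, 50], [53, 53, 51], [54, 52, 51], [53, 53, 52], [54, 54, 52], [52, 51, 49], [60, 60, 58], [91, 73, 71], [118, 58, 55], [94, 55, 52], [72, 54, 52], [79, 54, 52], [75, 54, 51], [80, 51, 50], [80, 54, 53], [79, 58, 56], [100, 77, 75], [88, 84, 83], [74, 74, 73], [65, 65, 63], [71, 69, 68], [99, 95, 95], [118, 114, 113], [99, 94, 91], [86, 71, 60]]
```

The closed fingers sit at crop (190,165), just above and behind the grip. Their tip is at row ~221.5, where a tip at z=60 should be at row ~231. I'll compare with the starting pictures, where the TCP was also known.

```bash
python3 -c "
from h import *
def mk(n,f,pts,a,b,w):
    k=400/w; im=cv2.resize(cv2.imread(f)[b:b+w,a:a+w],(400,400),interpolation=cv2.INTER_CUBIC)
    im=np.clip(im.astype(float)*1.6,0,255).astype('uint8')
    for q in proj(n,pts):
        p=((q-[a,b]+.5)*k).astype(int); cv2.circle(im,tuple(map(int,p)),3,(0,255,0),-1)
    return im
P=[(243.3,-575.7,z) for z in(208,227,281)]
c=[(498.8,-182.4,z) for z in(60.5,79.5,133.5)]
print(proj('side',P),proj('top',P))
cv2.imwrite('pics/m.png',np.hstack([mk('side','pics/s4.png',c,217,130,110),mk('top','pics/top0.png',P,460,310,100)]))
"
```

```text
[[ 70.87722854 381.35171941]
 [ 65.16226365 373.50489486]
 [ 47.19577423 348.56460071]] [[522.84977245 375.42686218]
 [527.97849065 377.6184546 ]
 [543.73752145 384.34321442]]
```

View pics/m.png

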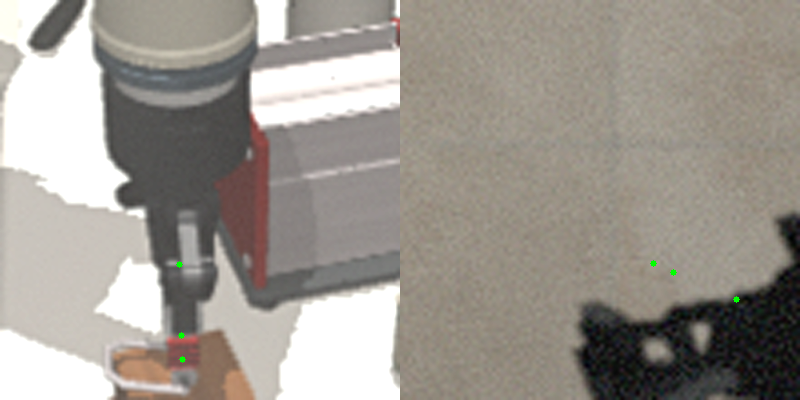

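The marks show the real fingertips about 20–25 mm higher than reported tip height implies, so the fingers shut just above the grip. I'll feel down gently for the grip's top (z=83) to calibrate this.

Request:
carry_out --targets '[{"dp": [0, 0, 1], "yaw": 0}, {"dp": [0, 0, 2], "yaw": 0}, {"dp": [0, 0, 2], "yaw": 0}]'

```text
clock: 4.72
eef_pos: [499.6, -182.7, 67.6]
tcp_rot: [3.141, -0.001, 0.044]
contact_force: [-2.6, 1.3, 13.6]
opening: -0.002
grasp_force: 6.7
```

Request:
carry_out --targets '[{"dp": [0, 0, 1], "yaw": 0}, {"dp": [0, 0, 2], "yaw": 0}, {"dp": [0, 0, 2], "yaw": 0}]'

```text
clock: 5.1
eef_pos: [500.7, -183.1, 67.4]
tcp_rot: [3.14, -0.003, 0.044]
contact_force: [-6.4, 1.6, 31.9]
opening: -0.007
grasp_force: 16.0
```

Contact came at TCP reading 67.8, so shut tips are at TCP+15 mm. I'll back up, open, and then descend to reading ~45.

Request:
carry_out --targets '[{"dp": [0, 0, -10], "yaw": 0}, {"dp": [0, 0, -24], "yaw": 0}, {"dp": [0, 0, -24], "yaw": 0}, {"dp": [0, 0, -24], "yaw": 0}, {"dp": [0, 0, -24], "yaw": 0}, {"dp": [0, 0, -24], "yaw": 0}]' --fingers 0.2

```text
clock: 5.85
eef_pos: [498.6, -182.3, 88.1]
tcp_rot: [-3.141, 0.001, 0.044]
contact_force: [0.0, -0.4, -0.1]
opening: 0.598
grasp_force: 0.0
```

```bash
python3 -c "
from h import *
to((499,-182.6,45),2.5)"
```

```text
at [ 498.62 -182.34   88.08] yaw 2.51 | dp [ 0.4   0.29 43.07] turn 0.01 F [ 0.  -0.4 -0.1] open 0.598 t 5.85 q6 1.17
```

Request:
carry_out --targets '[{"dp": [0.2, 0.2, 12], "yaw": 0}, {"dp": [0.2, 0.2, 24], "yaw": 0}, {"dp": [0.2, 0.2, 32], "yaw": 0}, {"dp": [0.2, 0.2, 38], "yaw": 0}, {"dp": [0.2, 0.2, 42], "yaw": 0}, {"dp": [0.2, 0.2, 43], "yaw": 0}, {"dp": [0.2, 0.2, 43], "yaw": 0}, {"dp": [0.2, 0.2, 43], "yaw": 0}]'

```text
clock: 6.85
eef_pos: [499.3, -182.7, 45.8]
tcp_rot: [3.141, -0.0, 0.044]
contact_force: [-0.0, -0.7, -0.1]
opening: 0.607
grasp_force: 0.0
```

Request:
carry_out --targets '[{"dp": [0, 0, 0], "yaw": 0}, {"dp": [0, 0, 0], "yaw": 0}, {"dp": [0, 0, 0], "yaw": 0}, {"dp": [0, 0, 0], "yaw": 0}, {"dp": [0, 0, 0], "yaw": 0}, {"dp": [0, 0, 0], "yaw": 0}]' --fingers -1

```text
clock: 7.6
eef_pos: [499.1, -182.6, 45.7]
tcp_rot: [-3.142, -0.0, 0.044]
contact_force: [-0.6, -0.0, 5.1]
opening: 0.153
grasp_force: 59.9
```

Gripped (opening 13 mm, 60 N). Lifting straight up.

Request:
carry_out --targets '[{"dp": [0, 0, -8], "yaw": 0}, {"dp": [0, 0, -20], "yaw": 0}, {"dp": [0, 0, -35], "yaw": 0}, {"dp": [0, 0, -55], "yaw": 0}, {"dp": [0, 0, -80], "yaw": 0}, {"dp": [0, 0, -105], "yaw": 0}, {"dp": [0, 0, -125], "yaw": 0}, {"dp": [0, 0, -135], "yaw": 0}, {"dp": [0, 0, -135], "yaw": 0}, {"dp": [0, 0, -135], "yaw": 0}]'

```text
clock: 8.85
eef_pos: [498.6, -182.5, 179.9]
tcp_rot: [-3.141, 0.001, 0.044]
contact_force: [0.5, 0.3, -1.1]
opening: 0.153
grasp_force: 59.1
```

```bash
python3 -c "
from h import *
print(r.sense()['grasp_force'])
to((479.5,-31.8,172),10.9)"
```

```text
59.08502697944641
at [ 498.61 -182.46  179.86] yaw 2.51 | dp [ -12.5  -151.34    7.93] turn -8.39 F [ 0.5  0.3 -1.1] open 0.153 t 8.85 q6 1.17
```

Request:
carry_out --targets '[{"dp": [-2, -20, 0], "yaw": -1}, {"dp": [-4, -45, 0], "yaw": -3}, {"dp": [-6, -70, 0], "yaw": -5}, {"dp": [-8, -95, 0], "yaw": -7}, {"dp": [-10, -120, 0], "yaw": -8.4}, {"dp": [-12, -140, 0], "yaw": -8.4}, {"dp": [-12.5, -149, 0], "yaw": -8.4}, {"dp": [-12.5, -151.3, 2], "yaw": -8.4}, {"dp": [-12.5, -151.3, 5], "yaw": -8.4}, {"dp": [-12.5, -151.3, 5], "yaw": -8.4}, {"dp": [-12.5, -151.3, 5], "yaw": -8.4}]'

```text
clock: 10.22
eef_pos: [480.0, -32.4, 175.4]
tcp_rot: [3.142, 0.0, 0.19]
contact_force: [0.1, -0.5, -0.9]
opening: 0.148
grasp_force: 59.1
```

```bash
python3 -c "
from h import *
to((479.5,-31.8,160.7),10.9)
f=lambda n,a,b,c,d: cv2.resize(r.grab_frame(n)[b:d,a:c,::-1],(400,400),interpolation=cv2.INTER_CUBIC)
cv2.imwrite('pics/c1.png',np.clip(1.4*np.hstack([f('side',220,110,300,190),f('top',170,180,270,280)]).astype(float),0,255).astype('uint8'))"
```

```text
at [480.02 -32.44 175.41] yaw 10.87 | dp [-0.39 -0.73 14.71] turn -0.03 F [ 0.1 -0.5 -0.9] open 0.148 t 10.22 q6 1.31
```

View pics/c1.png

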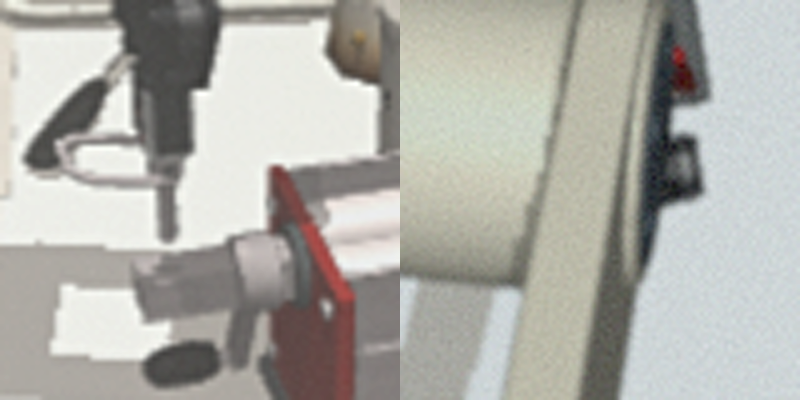

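The side crop shows the shank end at (167,240), giving (253,158), straight above the hole at (253,163). The loop is open, pointing out past the shaft end. Lowering.

Request:
carry_out --targets '[{"dp": [-0.4, -0.7, 5], "yaw": 0}, {"dp": [-0.4, -0.7, 10], "yaw": 0}, {"dp": [-0.4, -0.7, 13], "yaw": 0}, {"dp": [-0.4, -0.7, 13], "yaw": 0}, {"dp": [-0.4, -0.7, 13], "yaw": 0}, {"dp": [-0.4, -0.7, 13], "yaw": 0}]'

```text
clock: 11.08
eef_pos: [479.6, -31.4, 162.6]
tcp_rot: [3.142, -0.0, 0.19]
contact_force: [0.3, -0.5, -0.8]
opening: 0.147
grasp_force: 59.1
```

Request:
carry_out --targets '[{"dp": [0, 0, 1], "yaw": 0}, {"dp": [0, 0, 2], "yaw": 0}, {"dp": [0, 0, 3], "yaw": 0}, {"dp": [0, 0, 3], "yaw": 0}, {"dp": [0, 0, 3], "yaw": 0}]'

```text
clock: 11.7
eef_pos: [479.5, -31.4, 159.5]
tcp_rot: [-3.142, 0.0, 0.19]
contact_force: [-0.5, 0.1, -0.6]
opening: 0.153
grasp_force: 59.1
```

```bash
python3 -c "
from h import *
print(r.sense()['wrist_torque'].round(3))
to((479.5,-31.8,160.7),10.9)"
```

```text
[ 0.049  0.001 -0.007]
at [479.46 -31.4  159.45] yaw 10.91 | dp [-0.04  0.4  -1.25] turn 0.01 F [-0.5  0.1 -0.6] open 0.153 t 11.7 q6 1.31
```

Request:
carry_out --targets '[{"dp": [0, 0.3, 0.5], "yaw": 0}, {"dp": [0, 0.3, 1], "yaw": 0}, {"dp": [0, 0.3, 1.5], "yaw": 0}, {"dp": [0, 0.3, 1.5], "yaw": 0}]'

```text
clock: 12.2
eef_pos: [479.5, -31.7, 157.9]
tcp_rot: [-3.142, 0.0, 0.19]
contact_force: [-0.4, -0.4, -0.9]
opening: 0.151
grasp_force: 59.1
```

Request:
carry_out --targets '[{"dp": [0, 0, 0.5], "yaw": 0}, {"dp": [0, 0, 1], "yaw": 0}, {"dp": [0, 0, 1.5], "yaw": 0}, {"dp": [0, 0, 1.5], "yaw": 0}]'

```text
clock: 12.7
eef_pos: [479.5, -31.7, 156.4]
tcp_rot: [-3.142, 0.0, 0.19]
contact_force: [-0.1, 0.4, -1.0]
opening: 0.15
grasp_force: 59.1
```

No resistance 3 mm past the surface, so the pin has entered the hole. I'll probe the walls briefly to centre it.

Request:
carry_out --targets '[{"dp": [0, 0, 1], "yaw": 0}, {"dp": [0, 0, 2], "yaw": 0}, {"dp": [0.8, 0, 2], "yaw": 0}, {"dp": [1.8, 0, 2], "yaw": 0}, {"dp": [1.8, 0, 2], "yaw": 0}]'

```text
clock: 13.32
eef_pos: [480.7, -31.4, 154.3]
tcp_rot: [-3.141, 0.001, 0.19]
contact_force: [-3.0, -1.7, -1.0]
opening: 0.145
grasp_force: 59.3
```

Request:
carry_out --targets '[{"dp": [-1.8, 0, 0], "yaw": 0}, {"dp": [-3.6, 0, 0], "yaw": 0}, {"dp": [-3.6, 0, 0], "yaw": 0}, {"dp": [-3.6, 0, 0], "yaw": 0}]'

```text
clock: 13.82
eef_pos: [477.9, -32.0, 154.6]
tcp_rot: [3.142, -0.0, 0.19]
contact_force: [-0.4, 0.6, -0.7]
opening: 0.148
grasp_force: 59.2
```

Request:
carry_out --targets '[{"dp": [1.8, 0, 0], "yaw": 0}, {"dp": [1.8, 1.8, 0], "yaw": 0}, {"dp": [1.8, 1.8, 0], "yaw": 0}, {"dp": [1.8, 1.8, 0], "yaw": 0}]'

```text
clock: 14.32
eef_pos: [479.8, -33.2, 154.5]
tcp_rot: [-3.141, -0.0, 0.19]
contact_force: [-0.1, 3.8, 0.4]
opening: 0.148
grasp_force: 59.2
```

Request:
carry_out --targets '[{"dp": [0, -1.8, 0], "yaw": 0}, {"dp": [0, -3.6, 0], "yaw": 0}, {"dp": [0, -3.6, 0], "yaw": 0}, {"dp": [0, -3.6, 0], "yaw": 0}]'

```text
clock: 14.82
eef_pos: [479.2, -30.0, 154.5]
tcp_rot: [3.141, 0.0, 0.19]
contact_force: [0.4, -0.9, -0.5]
opening: 0.15
grasp_force: 59.1
```

Centre is about (479.0,-31.4). Pushing down past the ball in stages.

Request:
carry_out --targets '[{"dp": [-0.5, 1.3, 0], "yaw": 0}, {"dp": [-0.5, 1.3, 1.5], "yaw": 0}, {"dp": [-0.5, 1.3, 3], "yaw": 0}, {"dp": [-0.5, 1.3, 4.5], "yaw": 0}, {"dp": [-0.5, 1.3, 6], "yaw": 0}, {"dp": [-0.5, 1.3, 7], "yaw": 0}, {"dp": [-0.5, 1.3, 7], "yaw": 0}]'

```text
clock: 15.7
eef_pos: [480.4, -31.3, 149.4]
tcp_rot: [3.141, -0.003, 0.19]
contact_force: [-3.9, 0.2, 20.2]
opening: 0.15
grasp_force: 62.1
```

Request:
carry_out --targets '[{"dp": [0, 0, 1], "yaw": 0}, {"dp": [0, 0, 2], "yaw": 0}, {"dp": [0, 0, 3], "yaw": 0}, {"dp": [0, 0, 3], "yaw": 0}]'

```text
clock: 16.2
eef_pos: [478.0, -31.3, 143.8]
tcp_rot: [-3.141, 0.002, 0.19]
contact_force: [-4.0, -0.2, -3.1]
opening: 0.148
grasp_force: 59.0
```

```bash
python3 -c "
from h import *
print(r.sense()['wrist_torque'].round(3))
to((479,-31.4,126.7),10.9)"
```

```text
[ 0.048  0.749 -0.005]
at [478.03 -31.29 143.8 ] yaw 10.91 | dp [ 0.96  0.3  17.09] turn 0.01 F [-4.  -0.2 -3.1] open 0.148 t 16.2 q6 1.31
```

Request:
carry_out --targets '[{"dp": [0, 0, 1], "yaw": 0}, {"dp": [0, 0, 2], "yaw": 0}, {"dp": [0, 0, 3], "yaw": 0}, {"dp": [0, 0, 4], "yaw": 0}, {"dp": [0, 0, 5], "yaw": 0}, {"dp": [0, 0, 5], "yaw": 0}, {"dp": [0, 0, 5], "yaw": 0}]'

```text
clock: 17.08
eef_pos: [478.8, -31.3, 139.3]
tcp_rot: [-3.141, 0.0, 0.19]
contact_force: [-4.3, -0.7, -3.0]
opening: 0.148
grasp_force: 58.9
```

Request:
carry_out --targets '[{"dp": [0, 0, 1.5], "yaw": 0}, {"dp": [0, 0, 3], "yaw": 0}, {"dp": [0, 0, 4.5], "yaw": 0}, {"dp": [0, 0, 6], "yaw": 0}, {"dp": [0, 0, 7.5], "yaw": 0}, {"dp": [0, 0, 9], "yaw": 0}, {"dp": [0, 0, 10], "yaw": 0}, {"dp": [0, 0, 10], "yaw": 0}]'

```text
clock: 18.08
eef_pos: [478.7, -31.3, 129.2]
tcp_rot: [-3.142, 0.0, 0.19]
contact_force: [-3.6, -0.7, -2.8]
opening: 0.149
grasp_force: 59.0
```

Request:
carry_out --targets '[{"dp": [0, 0, 1], "yaw": 0}, {"dp": [0, 0, 2], "yaw": 0}, {"dp": [0, 0, 2], "yaw": 0}, {"dp": [0, 0, 2], "yaw": 0}]'

```text
clock: 18.58
eef_pos: [478.7, -31.3, 127.2]
tcp_rot: [-3.142, 0.0, 0.19]
contact_force: [-4.6, -1.8, -4.0]
opening: 0.149
grasp_force: 58.8
```

Request:
carry_out --targets '[{"dp": [0, 0, 1], "yaw": 0}, {"dp": [0, 0, 1.5], "yaw": 0}, {"dp": [0, 0, 1.5], "yaw": 0}, {"dp": [0, 0, 1.5], "yaw": 0}]'

```text
clock: 19.08
eef_pos: [479.1, -31.3, 126.6]
tcp_rot: [3.142, -0.0, 0.19]
contact_force: [-6.8, -0.2, 6.8]
opening: 0.154
grasp_force: 60.3
```

Request:
carry_out --targets '[{"dp": [0.2, 0, 1], "yaw": 0}, {"dp": [0.2, 0, 1], "yaw": 0}, {"dp": [0.2, 0, 1], "yaw": 0}]'

```text
clock: 19.45
eef_pos: [479.2, -31.3, 126.5]
tcp_rot: [3.141, -0.0, 0.19]
contact_force: [-9.9, -0.6, 19.3]
opening: 0.147
grasp_force: 62.1
```

```bash
python3 -c "
from h import *
to((479,-31.4,126.6),10.9)
f=lambda n,a,b,c,d: cv2.resize(r.grab_frame(n)[b:d,a:c,::-1],(480,480),interpolation=cv2.INTER_CUBIC)
cv2.imwrite('pics/c2.png',f('side',220,110,300,190))"
```

```text
at [479.24 -31.29 126.46] yaw 10.91 | dp [-0.25  0.06 -0.14] turn 0.01 F [-9.9 -0.6 19.3] open 0.147 t 19.45 q6 1.31
```

View pics/c2.png

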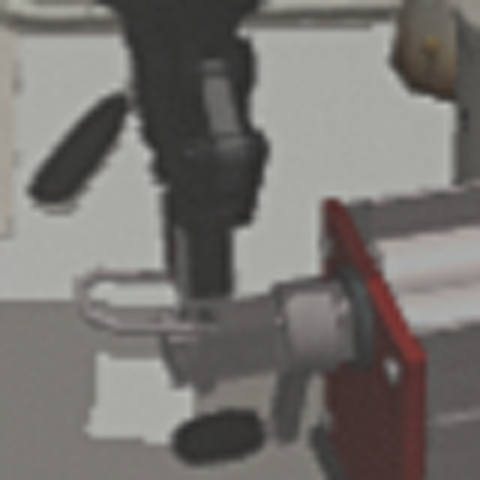

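The pin is seated on the shaft top, with the loop open and pointing past the free end (bar at about (85,300) in the crop). Unload, release, rise.

Request:
carry_out --targets '[{"dp": [-0.5, 0, -2], "yaw": 0}, {"dp": [-0.5, 0, -2], "yaw": 0}]'

```text
clock: 19.75
eef_pos: [479.0, -31.3, 127.3]
tcp_rot: [3.141, -0.001, 0.19]
contact_force: [-4.5, -1.2, 2.1]
opening: 0.15
grasp_force: 59.3
```

Request:
carry_out --targets '[{"dp": [0, 0, 0], "yaw": 0}, {"dp": [0, 0, 0], "yaw": 0}, {"dp": [0, 0, 0], "yaw": 0}, {"dp": [0, 0, 0], "yaw": 0}, {"dp": [0, 0, -10], "yaw": 0}, {"dp": [0, 0, -25], "yaw": 0}, {"dp": [0, 0, -40], "yaw": 0}, {"dp": [0, 0, -50], "yaw": 0}, {"dp": [0, 0, -50], "yaw": 0}, {"dp": [0, 0, -50], "yaw": 0}]' --fingers 0.0

```text
clock: 21.0
eef_pos: [478.4, -31.4, 176.8]
tcp_rot: [-3.141, 0.0, 0.19]
contact_force: [-0.3, -0.0, -0.1]
opening: 0.501
grasp_force: 0.0
```

```bash
python3 -c "
from h import *
e=np.array([.982,.189]); p=np.array([479.1,-31.4])-44*e; print(p)
to((*p,150),10.9)"
```

```text
[435.892 -39.716]
at [478.38 -31.35 176.78] yaw 10.91 | dp [-43.29   0.18  26.8 ] turn 0.01 F [-0.3 -0.  -0.1] open 0.501 t 21.0 q6 1.31
```

While unloading the hand rose about 0.7 mm, so I'll make sure the pin is fully home by pressing on top of the grip with shut fingers.

Request:
carry_out --targets '[{"dp": [0.6, 0, 0], "yaw": 0}, {"dp": [0.6, 0, 0], "yaw": 0}, {"dp": [0.6, 0, 0], "yaw": 0}, {"dp": [0.6, 0, 5], "yaw": 0}, {"dp": [0.6, 0, 12], "yaw": 0}, {"dp": [0.6, 0, 19], "yaw": 0}, {"dp": [0.6, 0, 24], "yaw": 0}, {"dp": [0.6, 0, 26], "yaw": 0}, {"dp": [0.6, 0, 26], "yaw": 0}]' --fingers -1

```text
clock: 22.12
eef_pos: [479.2, -31.3, 150.9]
tcp_rot: [-3.142, 0.0, 0.19]
contact_force: [0.2, 0.2, -0.5]
opening: 0.001
grasp_force: 0.0
```

Request:
carry_out --targets '[{"dp": [0, 0, 1], "yaw": 0}, {"dp": [0, 0, 2], "yaw": 0}, {"dp": [0, 0, 2], "yaw": 0}]'

```text
clock: 22.5
eef_pos: [479.3, -31.3, 149.1]
tcp_rot: [3.141, -0.0, 0.19]
contact_force: [-0.5, 0.3, 0.5]
opening: 0.001
grasp_force: 0.2
```

Request:
carry_out --targets '[{"dp": [0, 0, 0.5], "yaw": 0}, {"dp": [0, 0, 1], "yaw": 0}, {"dp": [0, 0, 1], "yaw": 0}]'

```text
clock: 22.88
eef_pos: [479.7, -31.3, 148.7]
tcp_rot: [3.141, -0.001, 0.19]
contact_force: [-1.5, 0.5, 8.4]
opening: 0.001
grasp_force: 3.9
```

Request:
carry_out --targets '[{"dp": [0, 0, 0.6], "yaw": 0}, {"dp": [0, 0, 1.2], "yaw": 0}, {"dp": [0, 0, 1.2], "yaw": 0}]'

```text
clock: 23.25
eef_pos: [480.3, -31.4, 148.5]
tcp_rot: [3.141, -0.002, 0.19]
contact_force: [-3.8, -0.1, 18.9]
opening: 0.001
grasp_force: 9.3
```

Request:
carry_out --targets '[{"dp": [0, 0, -10], "yaw": 0}, {"dp": [0, 0, -30], "yaw": 0}, {"dp": [-15, 0, -38], "yaw": 0}, {"dp": [-44, 0, -38], "yaw": 0}, {"dp": [-44, 0, -38], "yaw": 0}, {"dp": [-44, 0, -38], "yaw": 0}, {"dp": [-44, 0, -38], "yaw": 0}]'

```text
clock: 24.12
eef_pos: [436.4, -39.6, 184.8]
tcp_rot: [3.142, -0.0, 0.19]
contact_force: [-0.1, -0.2, 0.3]
opening: 0.001
grasp_force: 0.0
```

```bash
python3 -c "
from h import *
to((435.4,-39.8,135),10.9)"
```

```text
at [436.44 -39.55 184.77] yaw 10.91 | dp [-1.080e+00  4.000e-02  4.976e+01] turn 0.01 F [-0.1 -0.2  0.3] open 0.001 t 24.12 q6 1.29
```

Pin seated firmly at 19 N. Now down on the bar.

Request:
carry_out --targets '[{"dp": [-0.5, 0, 10], "yaw": 0}, {"dp": [-0.5, 0, 25], "yaw": 0}, {"dp": [-0.5, 0, 38], "yaw": 0}, {"dp": [-0.5, 0, 46], "yaw": 0}, {"dp": [-0.5, 0, 50], "yaw": 0}, {"dp": [-0.5, 0, 53], "yaw": 0}, {"dp": [-0.5, 0, 56], "yaw": 0}, {"dp": [-0.5, 0, 56], "yaw": 0}]'

```text
clock: 25.12
eef_pos: [435.4, -39.7, 128.8]
tcp_rot: [-3.142, 0.0, 0.19]
contact_force: [-1.1, 0.7, 1.1]
opening: -0.003
grasp_force: 0.5
```

Request:
carry_out --targets '[{"dp": [0, 0, 2], "yaw": 0}, {"dp": [0, 0, 4], "yaw": 0}, {"dp": [0, 0, 6], "yaw": 0}, {"dp": [0, 0, 8], "yaw": 0}, {"dp": [0, 0, 8], "yaw": 0}]'

```text
clock: 25.75
eef_pos: [435.5, -39.7, 120.6]
tcp_rot: [-3.142, 0.0, 0.19]
contact_force: [-1.9, -0.3, 2.4]
opening: -0.0
grasp_force: 1.1
```

Request:
carry_out --targets '[{"dp": [0, 0, 2], "yaw": 0}, {"dp": [0, 0, 4], "yaw": 0}, {"dp": [0, 0, 6], "yaw": 0}, {"dp": [0, 0, 8], "yaw": 0}, {"dp": [0, 0, 8], "yaw": 0}]'

```text
clock: 26.38
eef_pos: [435.9, -39.7, 112.8]
tcp_rot: [3.141, -0.001, 0.19]
contact_force: [-0.4, 0.7, 2.2]
opening: -0.003
grasp_force: 0.8
```

Pressing the bar at ~2.5 N, as expected. Continuing past the over-centre point.

Request:
carry_out --targets '[{"dp": [0, 0, 2], "yaw": 0}, {"dp": [0, 0, 4], "yaw": 0}, {"dp": [0, 0, 6], "yaw": 0}, {"dp": [0, 0, 8], "yaw": 0}, {"dp": [0, 0, 10], "yaw": 0}, {"dp": [0, 0, 12], "yaw": 0}, {"dp": [0, 0, 14], "yaw": 0}, {"dp": [0, 0, 14], "yaw": 0}, {"dp": [0, 0, 14], "yaw": 0}]'

```text
clock: 27.5
eef_pos: [435.5, -39.7, 98.8]
tcp_rot: [-3.142, 0.0, 0.19]
contact_force: [-0.4, -0.6, 0.1]
opening: 0.002
grasp_force: 0.0
```

Request:
carry_out --targets '[{"dp": [-10, 0, 0], "yaw": 0}, {"dp": [-30, 0, 0], "yaw": 0}, {"dp": [-40, 0, -20], "yaw": 0}, {"dp": [-40, 0, -60], "yaw": 0}, {"dp": [-60, 20, -100], "yaw": 0}, {"dp": [-60, 70, -120], "yaw": 0}, {"dp": [-60, 120, -120], "yaw": 0}, {"dp": [-60, 140, -120], "yaw": 0}, {"dp": [-60, 140, -120], "yaw": 0}]'

```text
clock: 28.62
eef_pos: [402.0, -188.8, 218.3]
tcp_rot: [-3.141, 0.001, 0.188]
contact_force: [0.4, 0.6, -0.4]
opening: 0.001
grasp_force: 0.0
```

```bash
python3 -c "
from h import *
to((435.4,-39.8,135),10.9)
s=r.grab_frame('side')[110:190,220:300,::-1]; t=r.grab_frame('top')[180:280,170:270,::-1]
cv2.imwrite('pics/f.png',np.hstack([cv2.resize(i,(400,400),interpolation=cv2.INTER_CUBIC) for i in(s,t)]))"
```

```text
at [ 401.96 -188.82  218.25] yaw 10.77 | dp [  60.79 -140.06   83.32] turn -0.13 F [ 0.4  0.6 -0.4] open 0.001 t 28.62 q6 0.94
```

View pics/f.png

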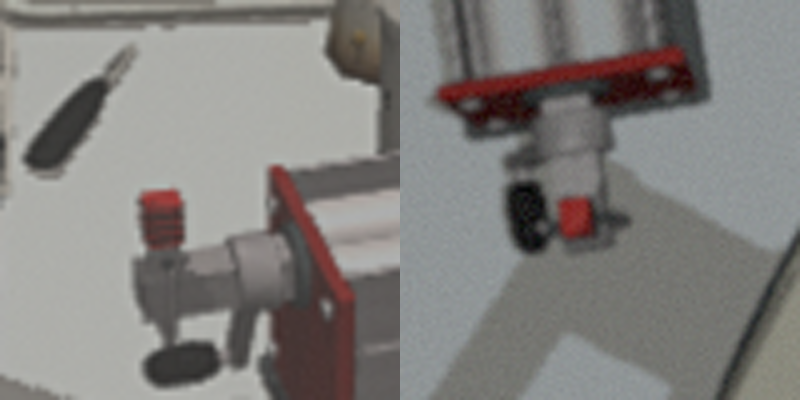

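The pin is upright and seated, with the red grip at crop (162,215). The loop wire now hangs straight down past the shaft to below it (about (168,340)), so it has snapped shut. The robot is clear.

```bash
python3 -c "
from rig import r
print(r.sign_off())"
```

```text
the job is handed in; nothing more can be done
None
```

The hitch pin is fully home in the shaft hole and its loop has snapped shut under the shaft; I released it, backed the arm clear and handed the job in at about 29 s, with the jars and mug untouched.

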